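# Scoop the mill balls out of the chips and weigh them

## Task

Take the slotted wire scoop (not the solid sheet-metal one, leave that where it lies) and scoop both big mill balls together out of the grey tray, so that all the small broken chips drop through and stay in the tray. Then stand the scoop upright, with both balls in it, in the middle of the balance's weighing pan and let go of it.

Things in the scene. Friction and masses are not known exactly. Their poses are not given: they have to be found in the camera images.
- slotted_scoop: slotted wire scoop, loose, 0.15 to 0.24 kg, an open steel-wire basket with a square upright grip over its middle. Origin: middle of its underside; x points forward to the open end, z up. From x = -50 mm (rear wall, 42 mm high) to +46; 75 mm wide. Sides slope to 28 mm high at x = -5 and 10 mm at x = +10; nothing farther forward is over 11 mm high
- scoop_tip (a point): on the underside, at the free front tips of the scoop's wires, 46 mm ahead of its origin. The floor is five 3 mm wires along x, 14 mm apart (11 mm slots), flat on the ground; each has a hump, 3 mm high, 11 mm behind its tip, which keeps balls from rolling out of the level scoop
- scoop_grip (a point): centre of the slotted scoop's grip: a black upright block, 22 x 22 mm in section (sides along the scoop's x and y) and 50 mm tall (80 to 130 mm above the underside). This point is 105 mm above the scoop's underside, straight above its origin
- solid_scoop: the wrong scoop: same size, wires and grip, but with floor and walls of solid sheet steel; origin on its underside, in the middle. It lies near the slotted scoop, on either side of it; do not move it
- tray: open grey plastic tray fixed to the bench, 232 (x) x 106 (y) mm, 34 mm high; origin: centre of its underside. Floor 4 mm thick, inside 224 x 98 mm. Balls and chips start between x = 0 and x = +76 mm; the end at negative x is empty, with room for the scoop. Sweep along the floor in +x, the scoop's x along the tray's x
- stop_bar (a point): middle of the axis of a round steel bar, 6 mm thick, across the tray along y at tray x = +80 mm, 17 mm above the tray floor. 14 mm are free under it: balls are stopped by it, chips and the scoop's front wires pass under. With the tips 0 to 25 mm past the bar the balls have rolled over the humps into the scoop; draw back at least 40 mm, clear of the bar, before lifting
- pan (a point): centre of the top face of the balance's square steel weighing pan, 118 x 116 mm, 44 mm above the bench; axes along its sides. The white bench balance (170 x 122 mm) is fixed; its pan does not move. The tall incubator stands between the scoops (right) and the tray and balance (left): pass in front of it, nearer the robot
- ball_1_center (a point): centre of a loose white ceramic mill ball, 30 mm in diameter, 50 g, slippery; it rolls. It starts on the tray floor, between the tray's middle and the stop bar
- ball_2_center (a point): centre of a loose white ceramic mill ball, 30 mm in diameter, 50 g, slippery; it rolls. It starts on the tray floor, between the tray's middle and the stop bar
- chip_1: small broken ceramic chip, a 7 x 6 x 6 mm block, white like the balls, in the tray; origin at the centre of one 7 x 6 mm face. It passes the slots of the scoop and the gap under the stop bar
- chip_2: small broken ceramic chip, a 7 x 6 x 6 mm block, white like the balls, in the tray; origin at the centre of one 7 x 6 mm face. It passes the slots of the scoop and the gap under the stop bar
- chip_3: small broken ceramic chip, a 7 x 6 x 6 mm block, white like the balls, in the tray; origin at the centre of one 7 x 6 mm face. It passes the slots of the scoop and the gap under the stop bar
- chip_4: small broken ceramic chip, a 7 x 6 x 6 mm block, white like the balls, in the tray; origin at the centre of one 7 x 6 mm face. It passes the slots of the scoop and the gap under the stop bar

How it is judged:
By the outcome, as a careful person would: the job done as asked, in the order asked, and still so for the second after the job is handed in, with the robot touching nothing.
It also fails if it takes over 50 s, if anything falls off the work surface, if the arm or the gripper's body presses on something with over 40 N, if the wrist force passes 120 N, or if a joint passes its speed limit or range.

## Robot

A 7-joint arm with a two-finger parallel gripper is mounted at the origin on a cart in front of the work surface, level with it; the furniture and walls round the work are solid. World frame = base frame: x ahead of the robot, y to its left, z up, the work surface at z = 0. Lengths are in m, angles in rad, forces in N, time in s.
With the tool pointing down it reaches from about 0.35 to 0.775 m from the base axis. Payload 3.1 kg.
Tool frame: the origin (TCP) lies on the mounting face of the last link; the fingertips stand 173 mm ahead of it and the grasp point (between the pads) lies 155 mm ahead of it (env.grasp_offset is the distance from the TCP to the grasp point, in m); z points along the fingers, y is the line along which they close (so a half turn about z gives the same grasp; the last joint's range is limited). The gripper opens to 85 mm and grips with 20 to 120 N. Pads are 22 mm wide; open, the fingers measure 114 mm over their backs; the gripper's body (76 mm by 85 mm) begins 54 mm behind the grasp point. The pads swing forward as they close: fully open they stand 13 mm farther back than shut.
Start: joints at [1.243, 0.311, 0.014, 1.512, -0.004, 1.319, -0.027], TCP at [0.155, -0.528, 0.405] pointing down, gripper open.
Joint ranges: [-2.7, 2.7], [-0.3, 1.91], [-1.27, 1.3], [0.12, 2.57], [-1.44, 4.58], [0.2, 2.03], [-3.05, 3.05]. Speed limits (rad/s): [2.79, 2.79, 3.14, 3.14, 3.14, 3.14, 3.14].

## Interface

Orientations are given as [roll, pitch, yaw] about the fixed x, y, z axes, in that order (R = Rz(yaw) Ry(pitch) Rx(roll)).
In Python, from bench import env gives the robot as it stands.
- The arm moves only by the shell command python3 -m inch 'ROWS' [FORCE]. ROWS is JSON, one flat list of numbers, 7 for each row, row after row: the shift along the tool's x, y, z in units of 25 mm (1.0 is 25 mm), then the turn, a rotation vector about the tool's x, y, z in degrees, then the opening, from 0 (shut) to 1 (fully open). A call has 1 to 10 rows; each row is the pose to reach, as a shift and turn from the pose commanded when the call began, along the tool's axes at that moment; what a row does not reach only later rows make up. A row lasts 1/12 s, in which the tool goes at most 41.7 mm and 7.16 degrees, less where a joint would pass 70% of its speed; a pose out of reach is approached as far as the arm can. A call with a gripper value outside its range is refused whole. The fingers move at their own pace and stop on an object; FORCE is the grip in N (left out, the last holds). Time passes only in rows, so rows that repeat a pose let the fingers close. It gives the time, the measured TCP pose, the force, the opening and the grip force at its end, in the units of the state.
- env.read_state(): the state, without advancing time (a new reading comes with each control period).
- env.camera(name): name is "scene" or "top"; returns (picture, depth): 420x560x3 uint8, red, green, blue; 420x560 float32, m along the optical axis (not along the pixel's ray), 0 where there is no reading.
- env.camera_params(name): a dict with "mtx" (3x3 intrinsics, pixels), "T" (4x4, takes a point from camera to world coordinates). Camera axes: x right, y down, z forward; pixel columns grow to the right and rows downward; lengths in m; the calibration is good to about 2 mm. A picture is of the moment at which its call begins. camera_params takes no time and is no camera call.
- env.hand_in(): hands the job in; it is judged then, once.
The state is a dict: "time": time; "joint_pos": joint angles; "joint_velocities": joint speeds; "tau": joint torques, N m; "tool_pos": TCP position; "ee_rot": TCP orientation; "force": force on the tool from outside, world axes, zero at the start; "ft_torque": the same for the moment, N m; "gripper_width": opening from 0.0 (shut) to 1.0 (fully open); "grip_force": force on a finger pad.
Only numpy, scipy, OpenCV 4.12 (cv2) and the standard library are available. Lean on these libraries where they do the work, as an engineer would, in place of code of your own. Each camera call takes 0.05 s, during which the arm holds its last target. There are 200 camera calls.

## Working session

There is one attempt and no reset: what is moved stays moved. The work goes in short steps, Python scripts to look and compute and a shell command to move; the robot and the scene stay as the last step left them, time stands still between calls to the robot, and variables do not carry over. Pictures are saved under pics/ and viewed, at most 10 in all, crops included, and the job is handed in when it is done.

```bash
ls; mkdir -p pics
cat > h.py <<'E'
import numpy as np,cv2,json
from bench import env
from scipy.spatial.transform import Rotation as R
def shot(n):
    im,d=env.camera(n); p=env.camera_params(n); K,T=p["mtx"],p["T"]
    v,u=np.mgrid[:420,:560]; 
    P=np.stack([(u-K[0][2])/K[0][0]*d,(v-K[1][2])/K[1][1]*d,d],-1)@np.array(T)[:3,:3].T+np.array(T)[:3,3]
    return im,d,P
def save(n,im,s=1.4): cv2.imwrite("pics/"+n,cv2.cvtColor(cv2.resize(im,None,fx=s,fy=s,interpolation=cv2.INTER_CUBIC),cv2.COLOR_RGB2BGR))
def tool():
    s=env.read_state(); return np.array(s["tool_pos"]),R.from_euler("xyz",s["ee_rot"])
E
python3 - <<'E'
from h import *
for n in("top","scene"):
    im,d,P=shot(n); save(n+"0.png",im); np.savez("pics/%s0"%n,im=im,d=d,P=P)
    print(n,np.round(np.array(env.camera_params(n)["T"]),3).tolist(),np.round(env.camera_params(n)["mtx"],1).tolist())
s=env.read_state();print(s)
E
```

```text
pics
top [[0.022, -0.997, 0.075, 0.375], [-1.0, -0.022, -0.005, -0.048], [0.007, -0.075, -0.997, 1.689], [0.0, 0.0, 0.0, 1.0]] [[480.6, 0.0, 279.6], [0.0, 480.6, 203.3], [0.0, 0.0, 1.0]]
scene [[-0.792, -0.253, 0.556, -0.312], [-0.611, 0.333, -0.718, 0.989], [-0.003, -0.908, -0.418, 0.674], [0.0, 0.0, 0.0, 1.0]] [[528.1, 0.0, 279.5], [0.0, 528.1, 214.3], [0.0, 0.0, 1.0]]
{'time': 0.1, 'joint_pos': array([ 1.2432813 ,  0.31163868,  0.01399041,  1.51290542, -0.00447581,
        1.319217  , -0.02718046]), 'joint_velocities': array([-0.00096106, -0.00139829,  0.00021898, -0.00341489, -0.00160665,
        0.00068828, -0.00015308]), 'tau': array([ 5.41180634e-04, -3.80852008e+01,  1.46379699e-01, -2.31240696e+01,
        1.23380419e-02,  8.14750761e-03, -1.81821611e-05]), 'tool_pos': array([ 0.1550264 , -0.52739363,  0.40372962]), 'ee_rot': array([-3.13945477e+00,  1.51776779e-05,  2.85894567e-01]), 'force': array([-0.50924382, -0.68121347, -0.16655509]), 'ft_torque': array([-0.01283366,  0.03919574,  0.03440835]), 'grip_force': 0.0, 'gripper_width': 1.0020141107872365}
```

View pics/top0.png

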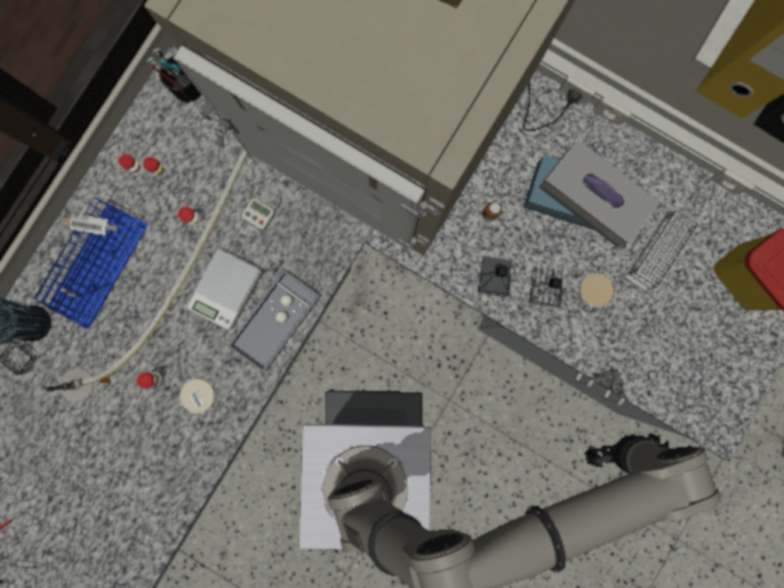

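View pics/scene0.png

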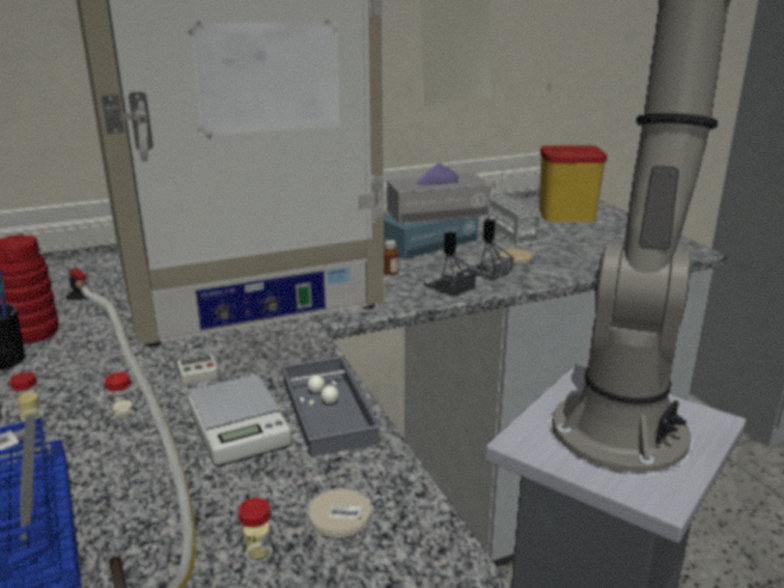

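The top view shows the solid scoop at about (494,276) and the slotted one at (547,287). The tray is at (276,318) and the balance at (225,288). Next I'll crop these for detail.

Run:
```python
from h import *
t=np.load("pics/top0.npz");s=np.load("pics/scene0.npz")
def c(im,u0,v0,w,h): return cv2.resize(im[v0:v0+h,u0:u0+w],(400,300),interpolation=cv2.INTER_CUBIC)
a=np.hstack([c(t["im"],330,170,80,60),c(t["im"],130,170,108,100)])
b=np.hstack([c(s["im"],295,150,92,69),c(s["im"],130,245,144,108)])
save("z0.png",np.vstack([a,b]),1)
P=t["P"];d=t["d"]
# points above the bench near scoops
for nm,(u0,v0,w,h) in {"sol":(338,178,30,36),"slot":(374,185,34,36)}.items():
    Q=P[v0:v0+h,u0:u0+w].reshape(-1,3); 
    g=Q[(Q[:,2]>.11)&(Q[:,2]<.15)]; print(nm,"grip",len(g),g.mean(0).round(4),g.min(0).round(3),g.max(0).round(3))
    b=Q[(Q[:,2]>.012)&(Q[:,2]<.08)]; print("body",len(b),b.mean(0).round(4),b.min(0).round(3),b.max(0).round(3))
```

```text
sol grip 51 [ 0.532  -0.3146  0.1275] [ 0.521 -0.326  0.112] [ 0.543 -0.304  0.137]
body 132 [ 0.5068 -0.3106  0.0406] [ 0.473 -0.356  0.012] [ 0.562 -0.269  0.074]
slot grip 55 [ 0.5078 -0.4408  0.1269] [ 0.496 -0.453  0.11 ] [ 0.519 -0.431  0.136]
body 131 [ 0.4822 -0.4352  0.0387] [ 0.455 -0.483  0.012] [ 0.539 -0.4    0.075]
```

View pics/z0.png

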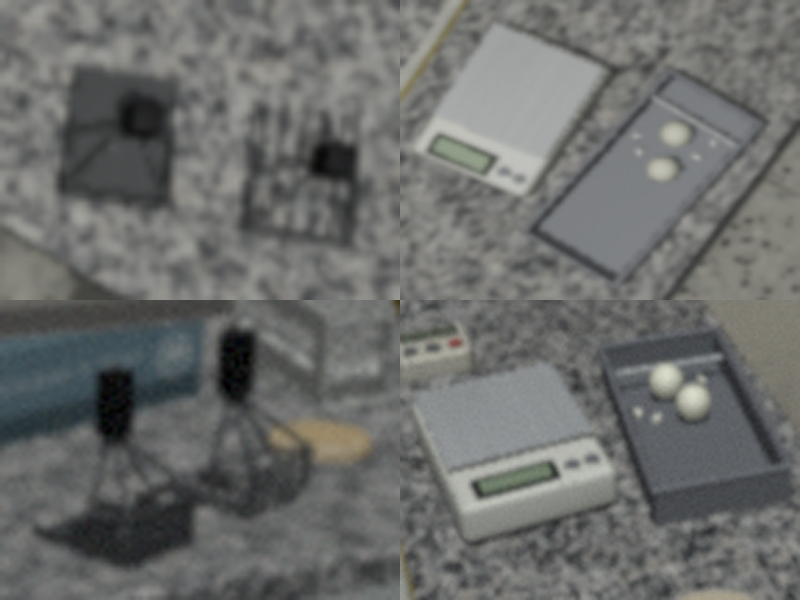

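Run:
```python
from h import *
from scipy.optimize import minimize
def ortho(n,h,x0,x1,y0,y1,im):  # 1mm grid: row ~ x descending, col ~ y descending
    p=env.camera_params(n);Ti=np.linalg.inv(np.array(p["T"]))
    X,Y=np.meshgrid(np.arange(x1,x0,-.001),np.arange(y1,y0,-.001),indexing="ij")
    C=np.stack([X,Y,np.full_like(X,h)],-1)@Ti[:3,:3].T+Ti[:3,3]; q=C@np.array(p["mtx"]).T
    return cv2.remap(im,(q[...,0]/q[...,2]).astype(np.float32),(q[...,1]/q[...,2]).astype(np.float32),cv2.INTER_CUBIC)
IM={n:np.mean([env.camera(n)[0].astype(float) for _ in range(4)],0).astype(np.uint8) for n in("top","scene")}
np.savez("pics/avg",**IM)
R0=(.25,.65,.05,.45)
def rectfit(n,h,L,W,g):
    o=cv2.cvtColor(ortho(n,h,*R0,IM[n]),cv2.COLOR_RGB2GRAY); o=cv2.GaussianBlur(o.astype(np.float32),(0,0),2)
    G=np.hypot(cv2.Sobel(o,5,1,0),cv2.Sobel(o,5,0,1))
    t=np.linspace(-.5,.5,80); E=np.concatenate([np.c_[t*L,0*t+W/2],np.c_[t*L,0*t-W/2],np.c_[0*t+L/2,t*W],np.c_[0*t-L/2,t*W]])
    def pts(a):
        c,s=np.cos(a[2]),np.sin(a[2]); return np.c_[a[0]+E[:,0]*c-E[:,1]*s,a[1]+E[:,0]*s+E[:,1]*c]
    def f(a):
        p=pts(a); return -cv2.remap(G,((R0[3]-p[:,1])*1000).astype(np.float32)[None],((R0[1]-p[:,0])*1000).astype(np.float32)[None],1).mean()
    best=min((f([g[0]+i,g[1]+j,g[2]+k]),g[0]+i,g[1]+j,g[2]+k) for i in np.arange(-.03,.031,.003) for j in np.arange(-.03,.031,.003) for k in np.radians(np.arange(-14,15,2)))
    r=minimize(f,best[1:],method="Nelder-Mead",options=dict(initial_simplex=np.array(best[1:])+np.vstack([np.zeros(3),np.diag([.002,.002,.02])])))
    return r.x,-r.fun,o,pts(r.x)
# guesses from depth
t=np.load("pics/top0.npz");P=t["P"]
gt=P[227,197];gp=P[199,164];print("raw tray",gt.round(3),"pan",gp.round(3))
vis=[]
for n in IM:
  for nm,h,L,W,g in(("tray",.034,.232,.106,gt),("pan",.044,.118,.116,gp)):
    a,s,o,p=rectfit(n,h,L,W,(g[0],g[1],np.radians(-33)))
    print(n,nm,a[:2].round(4),np.degrees(a[2]).round(2),round(s,1))
    v=cv2.cvtColor(o.astype(np.uint8),cv2.COLOR_GRAY2RGB)
    for q in p: cv2.circle(v,(int((R0[3]-q[1])*1000),int((R0[1]-q[0])*1000)),0,(255,0,0),-1)
    vis.append(v)
save("fit.png",np.vstack([np.hstack(vis[:2]),np.hstack(vis[2:])]),.75)
for n in IM: # grip, bounding of dark pixels at grip-top plane
    o=ortho(n,.13 if n=="top" else .105,.40,.62,-.52,-.36,IM[n]); print(n,o.shape); vis.append(o)
save("gr.png",np.hstack(vis[-2:]),2)
```

```text
raw tray [0.412 0.224 0.038] pan [0.506 0.341 0.037]
top tray [0.4058 0.2214] -34.27 40.1
top pan [0.5023 0.3465] -25.69 43.9
scene tray [0.4015 0.2433] -34.49 29.6
scene pan [0.4782 0.369 ] -26.74 35.1
top (220, 161, 3)
scene (220, 161, 3)
```

View pics/fit.png

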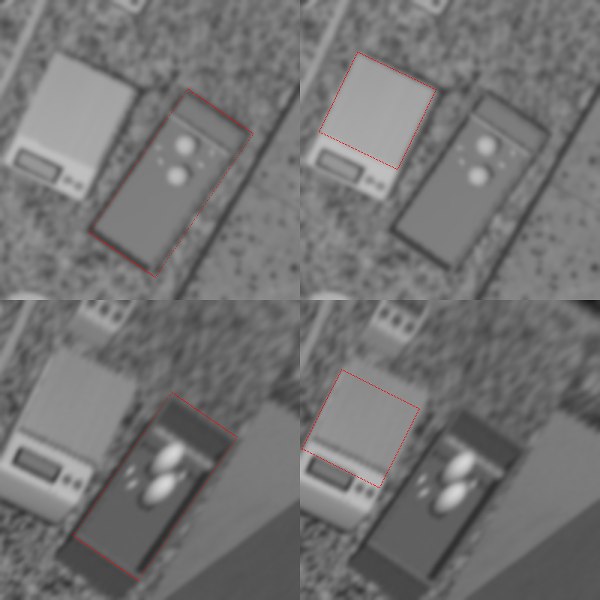

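View pics/gr.png

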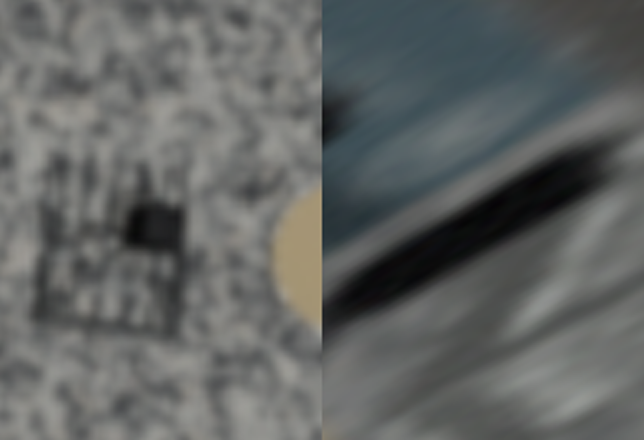

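Run:
```python
from h import *
IM=np.load("pics/avg.npz")
def ortho(n,h,x0,x1,y0,y1,im,s):
    p=env.camera_params(n);Ti=np.linalg.inv(np.array(p["T"]))
    X,Y=np.meshgrid(np.arange(x1,x0,-s),np.arange(y1,y0,-s),indexing="ij")
    C=np.stack([X,Y,np.full_like(X,h)],-1)@Ti[:3,:3].T+Ti[:3,3]; q=C@np.array(p["mtx"]).T
    return cv2.remap(im,(q[...,0]/q[...,2]).astype(np.float32),(q[...,1]/q[...,2]).astype(np.float32),cv2.INTER_CUBIC)
s=.0004
def draw(n,a,x0,x1,y0,y1,h):
    v=ortho(n,h,x0,x1,y0,y1,IM[n],s).copy()
    x,y,yaw,L,W=a;c,sn=np.cos(np.radians(yaw)),np.sin(np.radians(yaw))
    for i,j in [(L/2,W/2),(L/2,-W/2),(-L/2,-W/2),(-L/2,W/2)]:
        q=(x+i*c-j*sn,y+i*sn+j*c); cv2.circle(v,(int((y1-q[1])/s),int((x1-q[0])/s)),4,(255,0,0),1)
    return v
a=[.4058,.2214,-34.3,.232,.106]
B=(.285,.525,.14,.30)
save("tr.png",np.hstack([draw("top",a,*B,.034),draw("scene",a,*B,.034)]),1)
from scipy import ndimage as nd
for n in("top","scene"):
    o=ortho(n,.019,.28,.53,.13,.31,IM[n],.001); m=o.min(2)>150
    l,k=nd.label(m)
    for i in range(1,k+1):
        ys,xs=np.where(l==i)
        if len(ys)>15: print(n,len(ys),"x %.4f y %.4f"%(.53-ys.mean()*.001,.31-xs.mean()*.001),np.ptp(ys),np.ptp(xs))
```

```text
top 1131 x 0.5075 y 0.2996 67 30
top 365 x 0.4570 y 0.2068 22 20
top 20 x 0.4355 y 0.2388 5 4
top 24 x 0.4310 y 0.1847 4 5
top 360 x 0.4159 y 0.2179 20 21
scene 762 x 0.4612 y 0.2042 33 34
scene 21 x 0.4397 y 0.2601 5 4
scene 698 x 0.4191 y 0.2157 30 32
scene 27 x 0.4219 y 0.2570 5 6
```

View pics/tr.png

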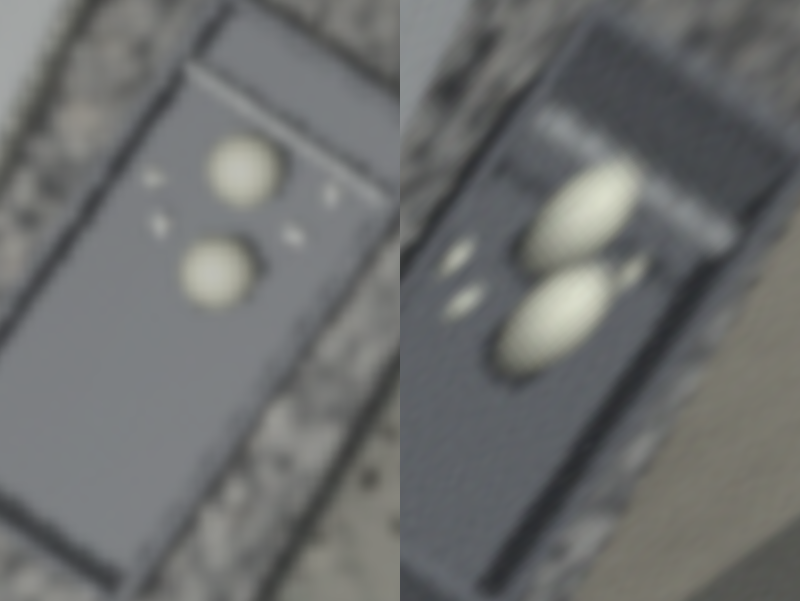

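Run:
```python
from h import *
IM=np.load("pics/avg.npz")
def samp(n,h,x0,y0,yaw,xs,ys):
    p=env.camera_params(n);Ti=np.linalg.inv(np.array(p["T"]));c,s=np.cos(np.radians(yaw)),np.sin(np.radians(yaw))
    X,Y=np.meshgrid(xs,ys,indexing="ij")
    C=np.stack([x0+X*c-Y*s,y0+X*s+Y*c,np.full_like(X,h)],-1)@Ti[:3,:3].T+Ti[:3,3]; q=C@np.array(p["mtx"]).T
    return cv2.remap(cv2.cvtColor(IM[n],cv2.COLOR_RGB2GRAY).astype(np.float32),(q[...,0]/q[...,2]).astype(np.float32),(q[...,1]/q[...,2]).astype(np.float32),cv2.INTER_CUBIC)
r=np.arange
best=max((np.abs(np.diff(samp("top",.034,.406,.231,w,r(-.1,.06,.002),r(-.07,.07,.001)).mean(0))).max(),w) for w in r(-40,-28,.5));print("yaw by y-profile",best)
bb=max((np.diff(samp("top",.021,.406,.231,w,r(.05,.11,.001),r(-.04,.04,.002)).mean(1)).max(),w) for w in r(-40,-28,.5));print("yaw by bar",bb)
w=(best[1]+bb[1])/2
w=best[1]
for n in("top","scene"):
    a=samp(n,.034,.406,.231,w,r(-.09,-.01,.002),r(-.08,.0801,.002)).mean(0).astype(int)
    print(n,"Y-80..80",a.tolist())
a=samp("top",.034,.406,.231,w,r(-.16,.1601,.002),r(-.04,.04,.002)).mean(1).astype(int);print("X-160..160",a.tolist())
a=samp("top",.021,.406,.231,w,r(.06,.1001,.001),r(-.04,.04,.002)).mean(1).astype(int);print("bar 60..100",a.tolist())
# pan
for n in("top","scene"):
  for w in(-26,):
    print(n,"panX",samp(n,.044,.502,.3465,w,r(-.08,.0801,.002),r(-.04,.04,.002)).mean(1).astype(int).tolist())
    print(n,"panY",samp(n,.044,.502,.3465,w,r(-.04,.04,.002),r(-.08,.0801,.002)).mean(0).astype(int).tolist())
```

```text
yaw by y-profile (np.float32(10.136093), np.float64(-34.5))
yaw by bar (np.float32(5.222351), np.float64(-34.0))
top Y-80..80 [123, 125, 125, 124, 125, 127, 128, 129, 128, 123, 114, 100, 93, 98, 107, 113, 116, 121, 125, 127, 128, 128, 128, 128, 128, 128, 128, 128, 128, 128, 128, 127, 127, 127, 127, 127, 127, 127, 127, 127, 127, 127, 127, 127, 126, 126, 126, 126, 126, 126, 126, 126, 126, 126, 126, 126, 126, 126, 126, 126, 124, 117, 103, 83, 72, 81, 98, 111, 117, 120, 122, 124, 125, 127, 127, 124, 117, 108, 104, 108, 119]
scene Y-80..80 [116, 115, 114, 114, 114, 113, 110, 107, 106, 107, 110, 112, 111, 107, 101, 96, 93, 85, 72, 57, 48, 46, 51, 66, 84, 94, 97, 96, 96, 96, 96, 96, 96, 97, 99, 102, 104, 106, 107, 109, 112, 113, 112, 111, 110, 107, 103, 98, 93, 91, 93, 95, 96, 96, 97, 100, 104, 108, 108, 104, 99, 97, 99, 102, 104, 101, 95, 90, 91, 90, 75, 57, 54, 71, 92, 105, 112, 113, 111, 106, 107]
X-160..160 [131, 132, 130, 126, 122, 119, 116, 114, 113, 113, 114, 114, 113, 112, 111, 111, 112, 114, 117, 119, 119, 118, 115, 105, 88, 72, 66, 71, 84, 102, 116, 124, 127, 127, 127, 127, 127, 1
[... 1780 characters left out ...]
4, 144, 143, 143, 143, 143, 143, 143, 143, 143, 143, 143, 143, 142, 142, 142, 142, 142, 142, 142, 142, 142, 142, 141, 141, 141, 141, 141, 141, 141, 141, 141, 140, 140, 140, 140, 140, 140, 140, 140, 140, 138, 135, 129, 122, 115, 110, 107, 106, 105, 106, 105, 105, 104, 103, 103, 104, 105, 107]
scene panY [83, 90, 97, 103, 106, 104, 96, 88, 83, 84, 89, 97, 103, 113, 126, 137, 141, 142, 142, 142, 142, 142, 141, 141, 141, 143, 143, 142, 141, 141, 141, 142, 142, 143, 143, 144, 144, 143, 142, 142, 142, 143, 143, 143, 142, 142, 141, 141, 141, 141, 142, 142, 142, 141, 141, 142, 142, 142, 141, 141, 141, 140, 140, 140, 142, 143, 143, 143, 143, 142, 141, 141, 149, 148, 128, 109, 104, 108, 114, 116, 113]
```

```bash
cat >> h.py <<'E'
def go(x,y,z,yaw):
    p,r=tool(); t=R.from_euler("xyz",[np.pi,0,np.radians(yaw)])
    print("shift",(r.inv().apply(np.array([x,y,z])-p)/.025).round(3),"turn",np.degrees((r.inv()*t).as_rotvec()).round(2), "joints",env.read_state()["joint_pos"].round(2),"F",env.read_state()["force"].round(1),env.read_state()["time"])
def tr(x,y,z,yaw=-34.4): # scoop origin in tray frame (underside z above bench) -> TCP
    a=np.radians(yaw); go(.406+x*np.cos(a)-y*np.sin(a),.231+x*np.sin(a)+y*np.cos(a),z+.26,yaw+90)
E
python3 -c "
from h import *
go(.507,-.4407,.40,84.5)"
```

```text
shift [14.486  0.632  0.186] turn [ -0.    -0.   -68.12] joints [ 1.24  0.31  0.01  1.51 -0.    1.32 -0.03] F [ 0.6  0.9 -0.5] 0.5
```

```bash
python3 -m inch '[1.45,0.06,0,0,0,-6.8,1, 2.9,0.13,0,0,0,-13.6,1, 4.35,0.19,0,0,0,-20.4,1, 5.8,0.25,0,0,0,-27.2,1, 7.25,0.32,0,0,0,-34,1, 8.7,0.38,0,0,0,-40.8,1, 10.1,0.44,0,0,0,-47.6,1, 11.6,0.5,0.1,0,0,-54.4,1, 13,0.57,0.1,0,0,-61.2,1, 14.49,0.63,0.2,0,0,-68.1,1]'
python3 -c "
from h import *
go(.507,-.4407,.26,84.5)"
```

```text
time: 1.33
tool_pos: [0.5083, -0.4405, 0.4002]
ee_rot: [3.141, 0.001, 1.479]
force: [0.5, -0.9, 1.4]
gripper_width: 0.996
grip_force: 0.0
shift [-0.007 -0.053  5.607] turn [0.03 0.06 0.26] joints [ 0.86  0.6  -0.3   1.12  0.17  1.45  0.49] F [ 0.5 -0.9  1.4] 1.3333
```

```bash
python3 -m inch '[0,-0.05,0.8,0,0,0,1, 0,-0.05,2,0,0,0,1, 0,-0.05,3.2,0,0,0,1, 0,-0.05,4.2,0,0,0,1, 0,-0.05,5,0,0,0,1, 0,-0.05,5.4,0,0,0.2,1, 0,-0.05,5.6,0,0,0.2,1, 0,-0.05,5.6,0,0,0.2,1]'
python3 - <<'E'
from h import *
go(.507,-.4407,.26,84.5)
im,d,P=shot("scene");im2,_,_=shot("top")
f=lambda a,u,v,w,h: cv2.resize(a[v:v+h,u:u+w],(400,400))
save("g1.png",np.hstack([f(im,270,100,130,130),f(im2,330,150,100,100)]),1)
E
```

```text
time: 2.0
tool_pos: [0.5056, -0.4406, 0.2589]
ee_rot: [-3.14, -0.001, 1.471]
force: [0.1, 0.2, 0.2]
gripper_width: 1.002
grip_force: 0.0
shift [-0.     0.055 -0.044] turn [-0.07 -0.05 -0.23] joints [ 0.86  0.68 -0.29  1.33  0.2   1.16  0.46] F [0.1 0.2 0.2] 2.0
```

View pics/g1.png

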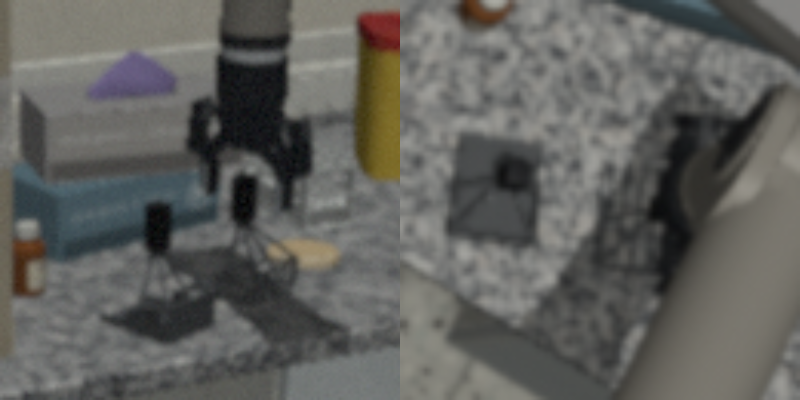

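The open fingers straddle the slotted scoop's grip, seen at about (243,195) in the left crop. I'll close and lift.

```bash
python3 -m inch '[0,0,0,0,0,0,0, 0,0,0,0,0,0,0, 0,0,0,0,0,0,0, 0,0,0,0,0,0,0, 0,0,0,0,0,0,0, 0,0,0,0,0,0,0, 0,0,0,0,0,0,0, 0,0,0,0,0,0,0]' 90
python3 -m inch '[0,0,-0.3,0,0,0,0, 0,0,-1,0,0,0,0, 0,0,-2,0,0,0,0, 0,0,-3,0,0,0,0, 0,0,-4,0,0,0,0, 0,0,-5,0,0,0,0, 0,0,-5.2,0,0,0,0]' 90
python3 -c "
from h import *
go(.30,-.30,.40,84.5);go(.33,.20,.40,55.6);tr(-.055,0,.14)"
```

```text
time: 2.77
tool_pos: [0.506, -0.4406, 0.26]
ee_rot: [3.141, 0.0, 1.471]
force: [0.6, -0.5, 2.5]
gripper_width: 0.252
grip_force: 87.6
time: 3.35
tool_pos: [0.5066, -0.4409, 0.3951]
ee_rot: [3.134, 0.005, 1.471]
force: [0.3, -0.9, -0.5]
gripper_width: 0.246
grip_force: 88.2
shift [ 4.78  -8.783 -0.281] turn [ 0.42  0.26 -0.23] joints [ 0.86  0.59 -0.3   1.14  0.17  1.43  0.48] F [ 0.3 -0.9 -0.5] 3.35
shift [24.799 -9.587 -0.378] turn [ 0.48  0.15 28.67] joints [ 0.86  0.59 -0.3   1.14  0.17  1.43  0.48] F [ 0.3 -0.9 -0.5] 3.35
shift [27.392 -8.616 -0.383] turn [ 0.48  0.15 28.67] joints [ 0.86  0.59 -0.3   1.14  0.17  1.43  0.48] F [ 0.3 -0.9 -0.5] 3.35
```

Run:
```python
from h import *
for n in("scene0","top0"):
    P=np.load("pics/%s.npz"%n)["P"].reshape(-1,3)
    for y in np.arange(-.3,.45,.05):
        q=P[(abs(P[:,1]-y)<.025)&(P[:,2]>.18)&(P[:,2]<.9)&(P[:,0]>.2)]
        if len(q)>20: print(n,round(y,2),len(q),np.percentile(q[:,0],[1,3,10]).round(3),end="; ")
    print()
go(.33,-.20,.42,80)
```

```text
scene0 -0.15 375 [0.573 0.574 0.575]; scene0 -0.1 1888 [0.567 0.568 0.57 ]; scene0 -0.05 3404 [0.574 0.576 0.58 ]; scene0 -0.0 4696 [0.597 0.6   0.606]; scene0 0.05 6555 [0.628 0.631 0.637]; scene0 0.1 6803 [0.658 0.661 0.666]; scene0 0.15 6485 [0.685 0.689 0.694]; scene0 0.2 5344 [0.712 0.715 0.722]; scene0 0.25 5141 [0.748 0.75  0.754]; scene0 0.3 4252 [0.739 0.742 0.776]; scene0 0.35 106 [1.015 1.017 1.02 ]; scene0 0.4 249 [1.012 1.014 1.017]; 
top0 -0.3 273 [0.822 0.824 0.829]; top0 -0.25 1142 [0.738 0.744 0.76 ]; top0 -0.2 2248 [0.654 0.664 0.687]; top0 -0.15 3452 [0.576 0.579 0.602]; top0 -0.1 4321 [0.57  0.573 0.581]; top0 -0.05 4161 [0.58  0.583 0.593]; top0 -0.0 3765 [0.604 0.609 0.619]; top0 0.05 3353 [0.634 0.639 0.647]; top0 0.1 2966 [0.663 0.667 0.674]; top0 0.15 2567 [0.691 0.695 0.702]; top0 0.2 2143 [0.719 0.725 0.731]; top0 0.25 1884 [0.748 0.753 0.758]; top0 0.3 532 [0.738 0.74  0.762]; 
shift [ 8.876 -7.983 -1.094] turn [0.43 0.25 4.27] joints [ 0.86  0.59 -0.3   1.14  0.17  1.43  0.48] F [ 0.3 -0.9 -0.5] 3.35
```

```bash
python3 -m inch '[0.5,-0.35,-0.5,0,0,0,0, 1.5,-1.1,-1,0,0,0,0, 2.7,-1.95,-1,0,0,0,0, 3.9,-2.8,-1,0,0,0,0, 5.1,-3.65,-1,0,0,0,0, 6.3,-4.5,-1,0,0,0,0, 7.5,-5.3,-1,0,0,0.5,0, 8.8,-5.9,-1,0,0,1,0, 10.1,-6.1,-1,0,0,2,0, 11.3,-6.25,-1,0,0,3,0]'
python3 -c "
from h import *
go(.38,.05,.42,72);tr(-.055,0,.14)"
```

```text
time: 4.18
tool_pos: [0.3769, -0.1419, 0.4137]
ee_rot: [-3.139, 0.0, 1.417]
force: [0.3, 0.2, -0.3]
gripper_width: 0.248
grip_force: 88.5
shift [ 7.605 -1.054 -0.253] turn [-0.12  0.02  9.18] joints [ 0.77  0.02 -0.46  1.84  0.01  1.29  0.16] F [ 0.3  0.2 -0.3] 4.1833
shift [15.869 -3.119  0.55 ] turn [-0.12  0.04 25.58] joints [ 0.77  0.02 -0.46  1.84  0.01  1.29  0.16] F [ 0.3  0.2 -0.3] 4.1833
```

```bash
python3 -m inch '[1.1,0,0,0,0,2,0, 2.4,-0.1,0,0,0,4,0, 3.8,-0.2,0,0,0,6,0, 5.2,-0.4,0,0,0,8,0, 6.6,-0.7,0,0,0,10,0, 8,-1,0,0,0,12.5,0, 9.4,-1.4,0,0,0,15,0, 10.8,-1.8,0,0,0,17.5,0, 12.2,-2.2,0,0,0,20,0, 13.4,-2.5,0,0,0,22,0]'
python3 -c "
from h import *
tr(-.055,0,.10)"
```

```text
time: 5.02
tool_pos: [0.3659, 0.199, 0.4141]
ee_rot: [-3.141, 0.001, 1.034]
force: [0.4, -0.7, -1.9]
gripper_width: 0.244
grip_force: 88.4
shift [ 2.063 -1.471  2.162] turn [-0.02  0.04  3.66] joints [ 0.31  0.09 -0.9   1.8   0.07  1.29 -1.14] F [ 0.4 -0.7 -1.9] 5.0167
```

```bash
python3 -m inch '[0.6,-0.3,0.3,0,0,1,0, 1.3,-0.8,1,0,0,2.5,0, 1.8,-1.2,1.7,0,0,3.6,0, 2.06,-1.47,2.1,0,0,3.6,0, 2.06,-1.47,2.16,0,0,3.6,0, 2.06,-1.47,2.16,0,0,3.6,0]'
python3 - <<'E'
from h import *
tr(-.055,0,.04)
im,d,P=shot("scene");im2,_,_=shot("top")
f=lambda a,u,v,w,h: cv2.resize(a[v:v+h,u:u+w],(400,400))
save("g2.png",np.hstack([f(im,150,170,170,170),f(im2,140,170,110,110)]),1)
E
```

```text
time: 5.52
tool_pos: [0.3616, 0.2594, 0.3594]
ee_rot: [-3.14, 0.003, 0.974]
force: [-0.6, -1.0, -1.2]
gripper_width: 0.245
grip_force: 88.4
shift [ 0.075 -0.088  2.378] turn [-0.08  0.18  0.18] joints [ 0.13  0.23 -0.92  1.83  0.2   1.18 -1.45] F [-0.6 -1.  -1.2] 5.5167
```

View pics/g2.png

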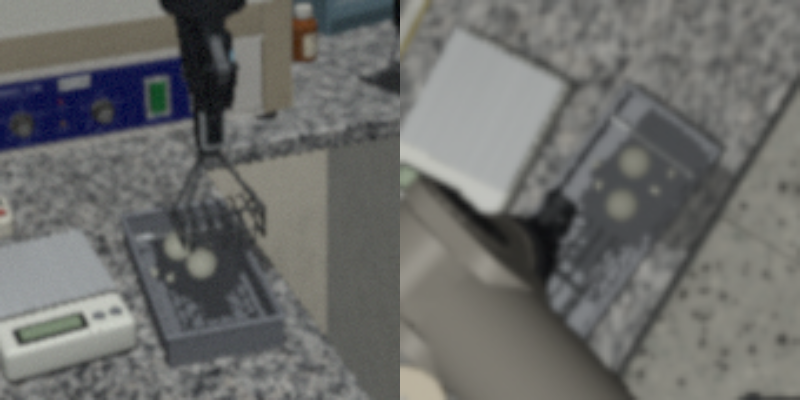

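The scoop hangs upright above the empty end of the tray, and the balls at (200,263) and (178,245) haven't moved. I'll lower it now.

```bash
python3 -m inch '[0.07,-0.09,0.5,0,0,0.2,0, 0.07,-0.09,1.3,0,0,0.2,0, 0.07,-0.09,2,0,0,0.2,0, 0.07,-0.09,2.4,0,0,0.2,0, 0.07,-0.09,2.4,0,0,0.2,0]'
python3 -c "
from h import *
tr(-.055,0,.007)"
```

```text
time: 6.03
tool_pos: [0.3614, 0.2609, 0.2993]
ee_rot: [-3.141, 0.004, 0.966]
force: [0.0, 0.1, -2.6]
gripper_width: 0.249
grip_force: 88.5
shift [ 0.027 -0.052  1.293] turn [-0.04  0.21 -0.23] joints [ 0.08  0.31 -0.89  1.91  0.28  1.05 -1.53] F [ 0.   0.1 -2.6] 6.0333
```

```bash
python3 -m inch '[0.03,-0.05,0.4,0,0,-0.2,0, 0.03,-0.05,0.8,0,0.1,-0.2,0, 0.03,-0.05,1.1,0,0.2,-0.2,0, 0.03,-0.05,1.28,0,0.2,-0.2,0, 0.03,-0.05,1.34,0,0.2,-0.2,0, 0.03,-0.05,1.4,0,0.2,-0.2,0, 0.03,-0.05,1.4,0,0.2,-0.2,0]'
python3 -c "
from h import *
tr(-.055,0,.004)"
```

```text
time: 6.62
tool_pos: [0.3608, 0.2639, 0.2656]
ee_rot: [-3.142, -0.004, 0.972]
force: [-0.1, 0.2, -2.0]
gripper_width: 0.248
grip_force: 88.6
shift [-0.066  0.035  0.065] turn [-0.01 -0.2   0.09] joints [ 0.04  0.36 -0.87  1.95  0.33  0.97 -1.58] F [-0.1  0.2 -2. ] 6.6167
```

```bash
python3 -m inch '[-0.06,0.03,0.04,0,0,0,0, -0.06,0.03,0.06,0,0,0,0, -0.06,0.03,0.08,0,0,0,0, -0.06,0.03,0.08,0,0,0,0]'; python3 -m inch '[0,0,0.03,0,0,0,0, 0,0,0.05,0,0,0,0, 0,0,0.05,0,0,0,0]'
python3 -c "
from h import *
tr(-.055,0,.004)"
```

```text
time: 6.95
tool_pos: [0.3607, 0.2622, 0.2641]
ee_rot: [3.141, -0.004, 0.972]
force: [-0.1, -0.8, 2.3]
gripper_width: 0.244
grip_force: 89.3
time: 7.2
tool_pos: [0.3609, 0.2625, 0.264]
ee_rot: [3.14, -0.003, 0.972]
force: [-1.7, -2.5, 13.0]
gripper_width: 0.248
grip_force: 90.6
shift [-0.018  0.     0.   ] turn [ 0.09 -0.2   0.06] joints [ 0.05  0.36 -0.87  1.96  0.33  0.97 -1.58] F [-1.7 -2.5 13. ] 7.2
```

```bash
python3 -m inch '[0,0.1,-0.03,0,0.1,0,0, 0,0.3,-0.03,0,0.1,0,0, 0,0.5,-0.03,0,0.1,0,0, 0,0.7,-0.03,0,0.1,0,0, 0,0.9,-0.03,0,0.1,0,0, 0,1.1,-0.03,0,0.1,0,0, 0,1.3,-0.03,0,0.1,0,0, 0,1.5,-0.03,0,0.1,0,0, 0,1.7,-0.03,0,0.1,0,0, 0,1.8,-0.03,0,0.1,0,0]'
python3 -c "
from h import *
tr(.047,0,.004)"
```

```text
time: 8.03
tool_pos: [0.3981, 0.2378, 0.2641]
ee_rot: [-3.14, -0.008, 0.971]
force: [-3.6, 2.0, 6.1]
gripper_width: 0.248
grip_force: 89.7
shift [-4.800e-02  2.296e+00 -1.000e-03] turn [-0.09 -0.45  0.05] joints [ 0.11  0.39 -0.84  1.92  0.35  0.98 -1.49] F [-3.6  2.   6.1] 8.0333
```

```bash
python3 -m inch '[-0.03,0.15,0,0,-0.2,0,0, -0.03,0.35,0,0,-0.4,0,0, -0.03,0.55,0,0,-0.4,0,0, -0.03,0.75,0,0,-0.4,0,0, -0.03,0.95,0,0,-0.4,0,0, -0.03,1.1,0,0,-0.4,0,0, -0.03,1.1,0,0,-0.4,0,0]'
python3 - <<'E'
from h import *
tr(.047,0,.004)
im,d,P=shot("scene");im2,_,_=shot("top")
f=lambda a,u,v,w,h: cv2.resize(a[v:v+h,u:u+w],(400,400),interpolation=cv2.INTER_CUBIC)
save("g3.png",np.hstack([f(im,195,245,80,80),f(im2,170,180,70,70)]),1)
E
```

```text
time: 8.62
tool_pos: [0.4205, 0.2215, 0.264]
ee_rot: [-3.14, -0.0, 0.971]
force: [-2.0, 1.4, 8.0]
gripper_width: 0.246
grip_force: 89.7
shift [-0.014  1.185 -0.002] turn [-0.07 -0.03  0.05] joints [ 0.14  0.42 -0.83  1.88  0.36  1.   -1.45] F [-2.   1.4  8. ] 8.6167
```

View pics/g3.png

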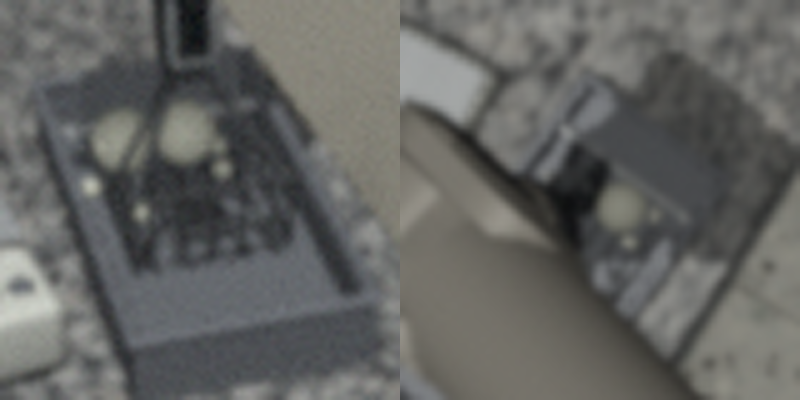

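Run:
```python
from h import *
def px(n,u,v,h):
    p=env.camera_params(n);T=np.array(p["T"]);r=T[:3,:3]@np.linalg.inv(p["mtx"])@[u,v,1]
    q=T[:3,3]+r*(h-T[2,3])/r[2]; q=q[:2]-[.406,.231]; a=np.radians(-34.4); c,s=np.cos(a),np.sin(a)
    return (np.array([q[0]*c+q[1]*s,-q[0]*s+q[1]*c])*1000).round(1)
for n,u,v in(("scene",195+120*.2,245+140*.2),("scene",195+188*.2,245+133*.2),("top",170+220*.175,180+205*.175)): print(n,px(n,u,v,.019))
# earlier balls in scene0 pic: (316,383),(330,394) /1.4
print(px("scene",316/1.4,383/1.4,.019),px("scene",330/1.4,394/1.4,.019))
```

```text
scene [60.2 24.2]
scene [56.3 -8.2]
top [61.7 -8.7]
[52.6  9.6] [10.8 -4.8]
```

Both balls lie side by side against the bar, at tray y of about +24 and -8 mm. I'll draw back a little, shift the scoop 7.5 mm towards +y to centre it on the pair, then drive in.

```bash
python3 -m inch '[0,-0.2,-0.02,0,0,0,0, 0,-0.5,-0.02,0,0,0,0, 0,-0.8,-0.02,0,0,0,0, 0,-0.9,-0.02,0,0,0,0, 0.1,-0.9,-0.02,0,0,0,0, 0.2,-0.9,-0.02,0,0,0,0, 0.3,-0.9,-0.02,0,0,0,0, 0.3,-0.9,-0.02,0,0,0,0]'
python3 - <<'E'
from h import *
tr(.047,.0075,.004)
im,d,P=shot("scene");im2,_,_=shot("top")
np.savez("pics/s4",im=im,im2=im2)
g=lambda u,v,w,h,a:None
from scipy import ndimage as nd
p=env.camera_params("scene");T=np.array(p["T"]);Ki=np.linalg.inv(p["mtx"])
m=(im.min(2)>105)&(np.ptp(im.astype(int),2)<60); m[:240]=0;m[330:]=0;m[:,:190]=0;m[:,275:]=0
l,k=nd.label(m); a=np.radians(-34.4);c,s=np.cos(a),np.sin(a)
for i in range(1,k+1):
    v,u=np.where(l==i)
    if len(v)>8:
        r=T[:3,:3]@Ki@[u.mean(),v.mean(),1];q=(T[:3,3]+r*(.019-T[2,3])/r[2])[:2]-[.406,.231]
        print(len(v),u.mean().round(1),v.mean().round(1),((q[0]*c+q[1]*s)*1e3).round(1),((-q[0]*s+q[1]*c)*1e3).round(1))
E
```

```text
time: 9.38
tool_pos: [0.4042, 0.2389, 0.2641]
ee_rot: [3.142, 0.008, 0.973]
force: [-3.1, -5.1, 14.3]
gripper_width: 0.248
grip_force: 90.5
shift [0.075 2.116 0.005] turn [0.   0.48 0.12] joints [ 0.09  0.41 -0.83  1.9   0.36  1.   -1.5 ] F [-3.1 -5.1 14.3] 9.3833
66 193.3 246.9 210.6 60.7
1394 204.1 290.1 -2.6 71.9
1244 262.8 263.9 68.6 -87.4
74 233.1 272.5 51.9 -8.2
78 218.9 273.7 56.9 25.3
11 225.3 311.7 -99.5 44.7
231 259.8 324.4 -164.9 -12.7
56 200.5 326.0 -132.2 103.4
16 191.7 326.3 -127.8 120.7
```

```bash
python3 -m inch '[0.08,0.15,-0.03,0,0.3,0,0, 0.08,0.4,-0.03,0,0.4,0,0, 0.08,0.65,-0.03,0,0.4,0,0, 0.08,0.9,-0.03,0,0.4,0,0, 0.08,1.1,-0.03,0,0.4,0,0, 0.08,1.3,-0.03,0,0.4,0,0, 0.08,1.5,-0.03,0,0.4,0,0, 0.08,1.7,-0.03,0,0.4,0,0, 0.08,1.9,-0.03,0,0.4,0,0, 0.08,2.1,-0.03,0,0.4,0,0]'
python3 -m inch '[0,0.1,0,0,0,0,0, 0,0.1,0,0,0,0,0, 0,0.1,0,0,0,0,0]'
python3 - <<'E'
from h import *
tr(.047,.0075,.004)
im,d,P=shot("scene");im2,_,_=shot("top")
f=lambda a,u,v,w,h: cv2.resize(a[v:v+h,u:u+w],(400,400),interpolation=cv2.INTER_CUBIC)
save("g5.png",np.hstack([f(im,195,245,80,80),f(im2,170,180,70,70)]),1)
E
```

```text
time: 10.32
tool_pos: [0.4506, 0.211, 0.2642]
ee_rot: [3.142, -0.005, 0.972]
force: [-1.0, 1.2, 0.4]
gripper_width: 0.246
grip_force: 88.9
time: 10.57
tool_pos: [0.4528, 0.2095, 0.2643]
ee_rot: [3.14, -0.005, 0.971]
force: [0.6, -1.3, -0.7]
gripper_width: 0.245
grip_force: 88.7
shift [-0.047 -0.152  0.011] turn [ 0.09 -0.28  0.06] joints [ 0.15  0.46 -0.81  1.83  0.38  1.02 -1.41] F [ 0.6 -1.3 -0.7] 10.5667
```

View pics/g5.png

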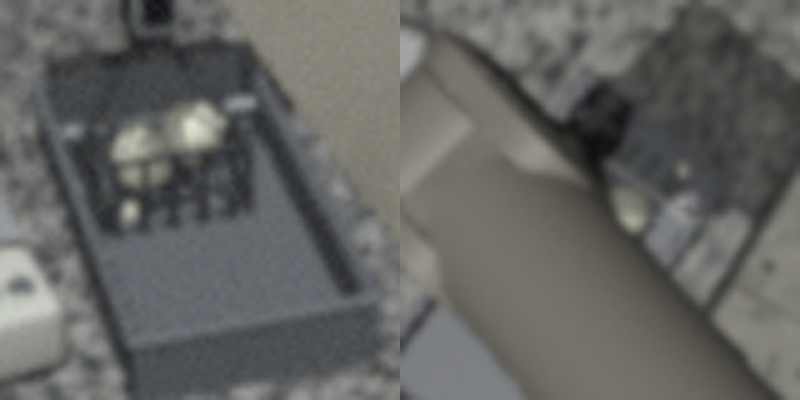

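```bash
python3 -m inch '[0,-0.02,0,0,0,0,0, 0,-0.07,0,0,-0.2,0,0, 0,-0.15,0,0,-0.2,0,0, 0,-0.25,0,0,-0.2,0,0, 0,-0.37,0,0,-0.2,0,0, 0,-0.5,0,0,-0.2,0,0, 0,-0.63,0,0,-0.2,0,0, 0,-0.76,0,0,-0.2,0,0, 0,-0.89,0,0,-0.2,0,0, 0,-1.02,0,0,-0.2,0,0]' > /dev/null
python3 -m inch '[0,-0.13,0,0,0,0,0, 0,-0.26,0,0,0,0,0, 0,-0.39,0,0,0,0,0, 0,-0.52,0,0,0,0,0, 0,-0.65,0,0,0,0,0, 0,-0.77,0,0,0,0,0, 0,-0.87,0,0,0,0,0, 0,-0.94,0,0,0,0,0, 0,-0.97,0,0,0,0,0, 0,-0.97,0,0,0,0,0]'
python3 - <<'E'
from h import *
tr(.0,.0075,.004)
im,d,P=shot("scene");im2,_,_=shot("top")
f=lambda a,u,v,w,h: cv2.resize(a[v:v+h,u:u+w],(400,400),interpolation=cv2.INTER_CUBIC)
save("g6.png",np.hstack([f(im,195,245,80,80),f(im2,170,180,70,70)]),1)
E
```

```text
time: 12.33
tool_pos: [0.411, 0.2384, 0.2644]
ee_rot: [-3.142, -0.002, 0.972]
force: [0.0, -0.4, -2.8]
gripper_width: 0.247
grip_force: 88.4
shift [-0.056  0.002  0.016] turn [-0.  -0.1  0.1] joints [ 0.1   0.42 -0.83  1.89  0.36  1.   -1.49] F [ 0.  -0.4 -2.8] 12.3333
```

View pics/g6.png

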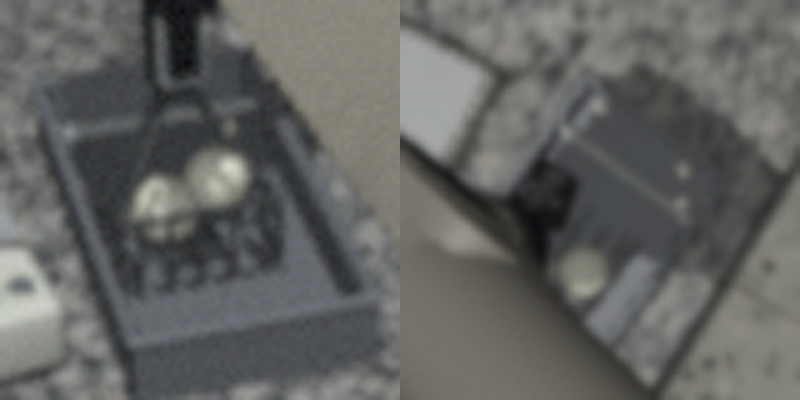

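Both balls are in the scoop, at (165,208) and (218,178). Three chips lie past the bar, at (598,100), (683,170) and (680,203). I've now viewed 11 pictures, one over the limit of 10, so I'll check the rest with numbers only. Next is a gentle lift.

```bash
python3 -m inch '[0,0,-0.05,0,0,0,0, 0,0,-0.2,0,0,0,0, 0,0,-0.45,0,0,0,0, 0,0,-0.8,0,0,0,0, 0,0,-1.2,0,0,0,0, 0,0,-1.6,0,0,0,0, 0,0,-2,0,0,0,0, 0,0,-2.4,0,0,0,0, 0,0,-2.8,0,0,0,0, 0,0,-3.2,0,0,0,0]'
python3 -m inch '[0,0,-0.4,0,0,0,0, 0,0,-0.75,0,0,0,0, 0,0,-1,0,0,0,0, 0,0,-1.15,0,0,0,0, 0,0,-1.2,0,0,0,0, 0,0,-1.2,0,0,0,0]'
cat > blobs.py <<'E'
from h import *
from scipy import ndimage as nd
go(.5025,.3467,.374,64)
for n in("top","scene"):
    im,d,P=shot(n); g=im.min(2).astype(float); hp=g-cv2.medianBlur(im.min(2),9)
    p=env.camera_params(n);T=np.array(p["T"]);Ki=np.linalg.inv(p["mtx"]);a=np.radians(-34.4);c,s=np.cos(a),np.sin(a)
    def tf(u,v,h):
        r=T[:3,:3]@Ki@[u,v,1];q=(T[:3,3]+r*(h-T[2,3])/r[2])[:2]-[.406,.231]; return (q[0]*c+q[1]*s)*1e3,(-q[0]*s+q[1]*c)*1e3
    l,k=nd.label((hp>18)&(g>100))
    for i in range(1,k+1):
        v,u=np.where(l==i);x,y=tf(u.mean(),v.mean(),.007)
        if abs(x)<114 and abs(y)<52: print(n,"n",len(v),"px",u.mean().round(1),v.mean().round(1),"tray",round(x),round(y),"rgb",im[v,u].mean(0).astype(int))
    p0,r0=tool(); o=p0+r0.apply([0,0,.26]); # balls: bright pixels close to the scoop in depth
    m=(g>120)&(d>0)&(np.linalg.norm(P-(o+[0,0,.018]),axis=2)<.065)&(P[...,2]>o[2]-.01)
    l,k=nd.label(m)
    for i in range(1,k+1):
        if (l==i).sum()>12: print(n,"ball?",(l==i).sum(),((P[l==i].mean(0)-o)*1e3).round(0), "px",np.argwhere(l==i).mean(0).round(0))
E
python3 blobs.py
```

```text
time: 13.27
tool_pos: [0.411, 0.2382, 0.3456]
ee_rot: [3.141, -0.002, 0.972]
force: [0.1, 0.4, -2.5]
gripper_width: 0.249
grip_force: 88.3
time: 13.77
tool_pos: [0.411, 0.2381, 0.3745]
ee_rot: [3.142, -0.002, 0.972]
force: [-0.2, 0.4, -3.0]
gripper_width: 0.249
grip_force: 88.3
shift [5.652 0.573 0.029] turn [ 0.01 -0.1  -8.32] joints [ 0.18  0.29 -0.9   1.73  0.23  1.23 -1.38] F [-0.2  0.4 -3. ] 13.7667
top n 7 px 204.3 198.0 tray 103 42 rgb [111 113 110]
top n 15 px 197.1 207.5 tray 62 43 rgb [107 109 112]
top n 2 px 219.0 209.5 tray 101 -24 rgb [115 116 109]
top n 2 px 196.0 214.5 tray 40 31 rgb [102 104 106]
top n 4 px 218.5 215.5 tray 83 -35 rgb [110 111 105]
top n 5 px 193.0 219.2 tray 20 30 rgb [112 113 111]
top n 9 px 214.3 222.1 tray 56 -36 rgb [119 121 124]
top n 2 px 204.0 226.5 tray 22 -16 rgb [109 111 114]
top n 3 px 179.3 227.7 tray -31 51 rgb [118 115 106]
top n 1 px 191.0 228.0 tray -9 18 rgb [107 109 109]
top n 16 px 196.2 229.0 tray -1 1 rgb [148 149 137]
top n 8 px 191.2 234.8 tray -27 3 rgb [109 112 114]
top n 11 px 196.0 239.3 tray -30 -20 rgb [118 121 124]
top ball? 20 [ -6. -28.  25.] px [229. 196.]
scene n 5 px 240.0 270.0 tray 78 -31 rgb [113 115 106]
scene n 5 px 245.2 277.2 tray 41 -35 rgb [102 106 110]
scene n 1 px 209.0 281.0 tray 51 51 rgb [101 106 108]
scene n 1 px 210.0 283.0 tray 42 50 rgb [102 105 109]
scene n 15 px 220.2 286.9 tray 18 31 rgb [135 138 131]
scene n 1 px 241.0 291.0 tray -14 -11 rgb [101 104 109]
scene n 2 px 224.0 294.5 tray -16 30 rgb [101 104 110]
scene n 2 px 221.5 313.0 tray -85 50 rgb [104 107 113]
scene ball? 67 [ -7. -20.  22.] px [237. 237.]
scene ball? 34 [ 1. 17. 25.] px [241. 223.]
```

Four chips are in the tray, at tray (mm) (103,42), (101,-24), (83,-35) and (19,31), and both balls are in the scoop. Now over to the pan.

```bash
python3 -m inch '[0.15,0.02,0,0,0,-0.3,0, 0.4,0.05,0,0,0,-0.7,0, 0.8,0.1,0,0,0,-1.2,0, 1.3,0.15,0,0,0,-2,0, 1.8,0.2,0,0,0,-2.8,0, 2.3,0.25,0,0,0,-3.6,0, 2.8,0.3,0,0,0,-4.4,0, 3.3,0.35,0,0,0,-5.2,0, 3.8,0.4,0,0,0,-6,0, 4.25,0.45,0,0,0,-6.6,0]'>/dev/null
python3 -m inch '[0.38,0.03,0,0,0,-0.5,0, 0.7,0.06,0,0,0,-0.9,0, 0.98,0.1,0,0,0,-1.3,0, 1.2,0.12,0,0,0,-1.5,0, 1.35,0.12,0,0,0,-1.7,0, 1.4,0.12,0,0,0,-1.7,0, 1.4,0.12,0,0,0,-1.7,0]'
python3 blobs.py | grep -v tray; python3 -c "
from h import *
go(.5025,.3467,.31,64)"
```

```text
time: 15.28
tool_pos: [0.4991, 0.3493, 0.3746]
ee_rot: [3.142, -0.002, 1.117]
force: [-0.4, -1.1, -2.9]
gripper_width: 0.246
grip_force: 88.4
shift [-0.034  0.168  0.024] turn [ 0.   -0.09 -0.01] joints [-0.12  0.58 -0.84  1.36  0.43  1.38 -1.41] F [-0.4 -1.1 -2.9] 15.2833
scene ball? 65 [ -4. -19.  21.] px [244. 171.]
scene ball? 48 [-3. 17. 25.] px [249. 158.]
shift [-0.02   0.16   2.588] turn [ 0.03 -0.07 -0.03] joints [-0.12  0.58 -0.84  1.37  0.43  1.38 -1.41] F [-0.5 -1.  -2.2] 15.3833
```

```bash
python3 -m inch '[0,0.05,0.1,0,0,0,0, 0,0.1,0.3,0,0,0,0, 0,0.16,0.65,0,0,0,0, 0,0.16,1.05,0,0,0,0, 0,0.16,1.45,0,0,0,0, 0,0.16,1.85,0,0,0,0, 0,0.16,2.15,0,0,0,0, 0,0.16,2.4,0,0,0,0, 0,0.16,2.52,0,0,0,0, 0,0.16,2.58,0,0,0,0]'>/dev/null
python3 -m inch '[0,0,0,0,0,0,0, 0,0,0.05,0,0,0,0, 0,0,0.1,0,0,0,0, 0,0,0.14,0,0,0,0, 0,0,0.18,0,0,0,0, 0,0,0.18,0,0,0,0]'
python3 -c "
from h import *
go(.5025,.3467,.304,64)"
```

```text
time: 16.72
tool_pos: [0.5028, 0.3474, 0.3055]
ee_rot: [3.141, -0.001, 1.117]
force: [0.2, 0.2, -3.2]
gripper_width: 0.246
grip_force: 88.4
shift [-0.029  0.001  0.062] turn [ 0.02 -0.09 -0.02] joints [-0.12  0.64 -0.81  1.46  0.47  1.25 -1.44] F [ 0.2  0.2 -3.2] 16.7167
```

```bash
python3 -m inch '[0,0,0.03,0,0,0,0, 0,0,0.05,0,0,0,0, 0,0,0.06,0,0,0,0, 0,0,0.07,0,0,0,0, 0,0,0.07,0,0,0,0]'; python3 -m inch '[0,0,0.02,0,0,0,0, 0,0,0.02,0,0,0,0]'
```

```text
time: 17.13
tool_pos: [0.5029, 0.3475, 0.3043]
ee_rot: [3.141, -0.002, 1.117]
force: [0.5, -0.0, -0.6]
gripper_width: 0.244
grip_force: 88.8
time: 17.3
tool_pos: [0.5028, 0.3475, 0.3042]
ee_rot: [3.141, -0.002, 1.117]
force: [-0.4, -1.1, 2.0]
gripper_width: 0.252
grip_force: 89.3
```

```bash
python3 -m inch '[0,0,0,0,0,0,0.26, 0,0,0,0,0,0,0.3, 0,0,0,0,0,0,0.4, 0,0,0,0,0,0,0.55, 0,0,0,0,0,0,0.7, 0,0,0,0,0,0,0.85, 0,0,0,0,0,0,0.85, 0,0,0,0,0,0,0.85]'
python3 blobs.py | grep -v tray
```

```text
time: 17.97
tool_pos: [0.5028, 0.3475, 0.3034]
ee_rot: [3.141, -0.002, 1.117]
force: [-0.6, 0.6, -0.3]
gripper_width: 0.851
grip_force: 0.0
shift [-0.028  0.003 -2.824] turn [ 0.01 -0.1  -0.02] joints [-0.12  0.64 -0.81  1.46  0.48  1.24 -1.44] F [-0.6  0.6 -0.3] 17.9667
top ball? 47 [ -5. -51.  -1.] px [201. 177.]
scene ball? 69 [ -5. -18.  22.] px [272. 173.]
scene ball? 52 [-0. 15. 23.] px [277. 161.]
scene ball? 386 [-14.  25.  -2.] px [291. 162.]
scene ball? 13 [-18.  31.  -2.] px [293. 161.]
```

Released, with both balls still in the scoop. I'll rise straight up, then move back and check.

```bash
python3 -m inch '[0,0,-0.2,0,0,0,0.9, 0,0,-0.6,0,0,0,0.9, 0,0,-1.2,0,0,0,0.9, 0,0,-2,0,0,0,0.9, 0,0,-3,0,0,0,0.9, 0,0,-4,0,0,0,0.9, 0,0,-5,0,0,0,0.9, 0,0,-5.4,0,0,0,0.9, 0,0,-5.5,0,0,0,0.9]'>/dev/null
python3 -m inch '[-0.5,-0.8,0,0,0,0,0.9, -1.4,-2,0,0,0,0,0.9, -2.4,-3.2,0,0,0,0,0.9, -3.4,-4.4,0,0,0,0,0.9, -4.4,-5.6,0,0,0,0,0.9, -5.4,-6.8,0,0,0,0,0.9, -6,-7.4,0,0,0,0,0.9, -6,-7.4,0,0,0,0,0.9]'
python3 - <<'E'
from h import *
from scipy import ndimage as nd
a=np.radians(-26);c,s=np.cos(a),np.sin(a)
for n in("top","scene"):
    im,d,P=shot(n);q=P-[.5025,.3467,.044]; L=np.stack([q[...,0]*c+q[...,1]*s,-q[...,0]*s+q[...,1]*c,q[...,2]],-1)*1e3
    m=(abs(L[...,0])<70)&(abs(L[...,1])<70)&(d>0)
    g=m&(L[...,2]>85)&(L[...,2]<150);print(n,"grip",g.sum(),np.median(L[g],0).round(1),L[g].max(0).round(0))
    b=m&(im.min(2)>110)&(L[...,2]>13)&(L[...,2]<45);l,k=nd.label(b)
    for i in range(1,k+1):
        if (l==i).sum()>8: print(" bright",(l==i).sum(),L[l==i].mean(0).round(0))
    dk=m&(im.max(2)<90)&(L[...,2]<60); print(" dark scoop extents",dk.sum(),np.percentile(L[dk],[2,98],axis=0).round(0).tolist())
E
python3 blobs.py | grep -E "tray" | grep -E "rgb"
```

```text
time: 19.48
tool_pos: [0.2654, 0.2933, 0.4392]
ee_rot: [3.139, 0.004, 1.12]
force: [0.8, 1.4, 0.3]
gripper_width: 0.904
grip_force: 0.0
top grip 74 [  2.2  -4.9 126.5] [ 13.  11. 135.]
 bright 53 [ 16. -23.  27.]
 dark scoop extents 113 [[-48.0, -62.0, -50.0], [67.0, 37.0, 55.0]]
scene grip 247 [ -9.5   4.2 110.5] [ 10.  14. 129.]
 bright 190 [-1. -4. 23.]
 dark scoop extents 374 [[-52.0, -34.0, -46.0], [22.0, 65.0, 57.0]]
top n 7 px 204.0 198.3 tray 102 42 rgb [142 144 144]
top n 1 px 199.0 203.0 tray 78 47 rgb [138 140 140]
top n 1 px 200.0 204.0 tray 77 42 rgb [142 145 145]
top n 1 px 203.0 206.0 tray 78 29 rgb [143 145 145]
top n 1 px 204.0 207.0 tray 77 24 rgb [144 146 147]
top n 4 px 218.8 209.0 tray 102 -22 rgb [151 153 152]
top n 1 px 219.0 215.0 tray 85 -35 rgb [150 151 147]
top n 4 px 218.5 217.0 tray 78 -38 rgb [143 146 145]
top n 2 px 193.5 219.0 tray 22 29 rgb [152 153 151]
top n 14 px 181.6 254.0 tray -100 -10 rgb [116 119 122]
scene n 99 px 225.6 267.9 tray 99 0 rgb [132 136 138]
scene n 5 px 239.6 269.2 tray 82 -31 rgb [136 138 130]
scene n 1 px 248.0 279.0 tray 31 -39 rgb [105 106 112]
scene n 14 px 220.3 286.5 tray 19 30 rgb [150 154 147]
scene n 2 px 253.5 307.0 tray -85 -21 rgb [102 106 110]
scene n 4 px 248.5 308.0 tray -85 -10 rgb [102 104 109]
scene n 6 px 238.5 309.7 tray -84 12 rgb [103 107 112]
scene n 3 px 242.0 309.0 tray -84 5 rgb [103 106 112]
scene n 3 px 221.3 312.7 tray -83 50 rgb [105 107 114]
```

```bash
python3 -c "
from bench import env
print(env.hand_in())"
```

```text
the job is handed in; nothing more can be done
None
```

The job is handed in: the slotted scoop stands upright, let go, near the middle of the weighing pan, with both balls in it and all four chips left in the tray by my last camera check (about 20 s used), but I viewed 11 pictures, one over the limit of 10.

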